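# Seat the holed board on the egg tray's pin

## Task

Two small wooden boards lie on the raised steps of the pull-out tray. Take the one with the round hole by its upright rib and slide it sideways off its step, keeping it low (no more than about 4 cm above the step), until its hole is over the pin in the middle of the tray, then let it drop so that it lies flat on the tray's low floor with the pin in its hole. Leave the solid board where it is.

Things in the scene. Friction and masses are not known exactly. Their poses are not given: they have to be found in the camera images.
- board_grip (a point): Grip point of the loose holed board (pale wood, 150 g): a plate 140 (x) x 110 (y) x 10 mm with an upright rib 18 mm thick (x), 60 long (y), rising 40 above the plate. The point is amid the rib, 26 mm above the plate's top face, 14 below the rib's top; pinch it from above along the board's x. Axes: x from hole to rib, z up. Rib middle is 12 mm to +x of the plate's centre, 50 mm from the hole's.
- board_hole (a point): Centre of the holed board's only hole (round, through, 45 mm across), at the level of the plate's underside; 38 mm to -x of the plate's centre, on its long middle line. Axes as board_grip.
- tray_pin (a point): Top of the fixed pin (20 mm wide, 14 high, tapered tip) of the fixed dark-wood tray, 260 (x) x 460 (y) mm; x away from the robot. It stands midway in a low channel 160 mm wide in y, clear 82 mm to -x and 158 to +x of it. On either side (+y, -y) a step rises 2 mm above the pin's top, rimless to the channel; a board lies on each. The board fits with its x along the tray's x (15 degrees).
- plain_grip (a point): The same grip point on the solid board: same size, wood and rib, but no hole. It lies on the other step (sides vary) and stays there. Outside the tray stand a glass jam jar (100 mm tall, about 330 mm to +y of the pin) and two egg cups (52 mm tall, about 310 mm to -y).
Things that resemble listed ones, but are neither listed nor needed, are in the scene too. Leave any green look-alike of the part that bears board_grip alone.

How it is judged (in metres and radians):
At the end, for the whole second after the job is handed in: The holed board lies flat (within 4 degrees) on the channel floor with the pin in its hole (hole centre within 16 mm of the pin in plan, plate's underside more than 10 mm below the pin's top), and the solid board is within 30 mm of where it started (horizontal distance between board_hole and tray_pin below 0.016 m and z of board_hole in the frame of tray_pin below -0.01 m and angle between board_hole's own z axis and vertical below 0.07 rad and distance of plain_grip from where it was at the start of the episode below 0.03 m); the robot touches nothing.
It fails at once if the holed board is lifted more than 60 mm above the step (z of board_hole in the frame of tray_pin above 0.062 m).
It fails at once if the solid board is moved more than 30 mm (distance of plain_grip from where it was at the start of the episode above 0.03 m).
It also fails if it takes over 32 s, if anything falls off the work surface, if the arm or the gripper's body presses on something with over 40 N, if the wrist force passes 120 N, or if a joint passes its speed limit or range.

## Robot

A 6-joint arm with a two-finger parallel gripper is mounted at the origin on the work surface. World frame = base frame: x ahead of the robot, y to its left, z up, the work surface at z = 0. Lengths are in m, angles in degrees, forces in N, time in s.
With the tool pointing down it reaches from about 0.35 to 0.975 m from the base axis. Payload 7.1 kg.
Tool frame: the origin (TCP) lies on the centre line of the jaws, within the pads' length; the fingertips stand 14 mm ahead of it and the grasp point (between the pads) lies 5 mm behind it; z points along the fingers, y is the direction in which the jaws open and shut (so a half turn about z gives the same grasp; the last joint's range is limited). The gripper opens to 88 mm and grips with 3 to 60 N. Pads are 20 mm wide; open, the fingers measure 115 mm over their backs; the gripper's body (75 mm by 178 mm) begins 61 mm behind the grasp point.
Start: joints at [-67.552, 24.242, 93.386, -0, 62.372, -1.089], TCP at [0.25, -0.573, 0.237] pointing down, gripper open.
Joint ranges: [-172.04, 172.04], [-51.8, 120.97], [4.93, 147.93], [-75.15, 255.16], [6.16, 154.13], [-145.62, 145.62]. Speed limits (degrees/s): [136.94, 136.94, 172.46, 180, 180, 180].

## Interface

Orientations are given as a 3x3 rotation matrix whose columns are the frame's x, y, z axes.
In Python, from bench import readout, cams, workorder gives the robot as it stands. The module is installed in compiled form; this text tells all that it offers.
- The arm moves only by the tool carry_out, never from a script. Its argument "steps" is a list of rows, each an object of numbers: "dx", "dy", "dz": the shift along the tool's x, y, z in cm; "rx", "ry", "rz": the turn, a rotation vector about the tool's x, y, z in rad. A call has 1 to 5 rows; each row shifts and turns the commanded pose from where the row before left it, along the tool's axes as they then stand; what a row does not reach is not made up. A row lasts 1/8 s, in which the tool goes at most 62.5 mm and 10.7 degrees, less where a joint would pass 70% of its speed; a pose out of reach is approached as far as the arm can. A call with a gripper value outside its range is refused whole. "jaw" is the opening, from -1 (shut) to 1 (fully open), set as the call begins (left out, the last holds). The fingers move at their own pace and stop on an object; "force" is the grip in N (left out, the last holds). Time passes only in rows, so rows that do not move let the fingers close. It gives the time, the measured TCP pose, the force and the opening at its end, in the units of the state.
- readout.sense(): the state, without advancing time (a new reading comes with each control period).
- cams.snapshot(name): name is "scene" or "side" or "wrist"; returns the picture (400x640x3 uint8, red, green, blue); there is no depth.
- cams.camera_params(name): a dict with "intrinsics" (3x3 intrinsics, pixels), "origin" and "rotation" of the camera in the world. Camera axes: x right, y up, looking along -z (the intrinsics and any distortion apply to the point x, -y, -z); pixel columns grow to the right and rows downward; lengths in m; the calibration is good to about 2 mm. The wrist camera is an equidistant fisheye: a pixel r from the principal point sees the ray r / f radians off the axis. A picture is of the moment at which its call begins: read the wrist's pose just before it. camera_params takes no time and is no camera call; for the wrist camera it gives the pose at the moment of the call.
- workorder.finish_job(): hands the job in, once; it reports no verdict.
The state is a dict: "t": time; "q": joint angles; "joint_vel": joint speeds; "effort": joint torques, N m; "ee_pos": TCP position; "orientation": TCP orientation; "contact_force": force on the tool from outside, world axes, zero at the start; "ft_torque": the same for the moment, N m; "finger_gap": finger opening in m.
Only numpy, scipy, OpenCV 4.12 (cv2) and the standard library are available. Lean on these libraries where they do the work, as an engineer would, in place of code of your own. Each camera call takes 0.05 s, during which the arm holds its last target.

## Working session

There is one attempt and no reset: what is moved stays moved. The work goes in short steps, Python scripts to look and compute and a tool call to move; the robot and the scene stay as the last step left them, time stands still between calls to the robot, and variables do not carry over. Pictures are saved under pics/ and viewed, and the job is handed in when it is done.

Besides the shell and the picture viewer there is one more tool, called after "Emit:" in YAML: its name, and indented under it one key for each argument. carry_out: Moves the arm, as the interface text tells. Its arguments: {"type":"object","properties":{"steps":{"type":"array","items":{"type":"object","properties":{"dx":{"type":"number"},"dy":{"type":"number"},"dz":{"type":"number"},"rx":{"type":"number"},"ry":{"type":"number"},"rz":{"type":"number"}}}},"jaw":{"type":"number"},"force":{"type":"number"}},"required":["steps"]}

```bash
mkdir -p pics; ls
python3 - <<'E'
from bench import readout,cams
import cv2,numpy as np
s=readout.sense();print(s)
for n in("scene","side","wrist"):
    p=cams.camera_params(n);print(n,p)
    cv2.imwrite(f"pics/{n}0.png",cams.snapshot(n)[:,:,::-1])
E
```

```text
pics
{'t': 0.0, 'q': array([-6.75517755e+01,  2.42838104e+01,  9.34316352e+01,  1.87473487e-03,
        6.23722085e+01, -1.08893946e+00]), 'joint_vel': array([-0.02041175,  0.12255971, -0.02378572, -0.01000272,  0.11576327,
        0.09419438]), 'effort': array([-2.39360110e-03, -5.44629693e+01, -2.73677033e+01,  6.43495610e-02,
        2.27836613e-02, -1.04114670e-04]), 'ee_pos': array([ 0.24941297, -0.5724919 ,  0.23590706]), 'orientation': array([[ 9.16807324e-01,  3.99329464e-01, -5.57378378e-04],
       [ 3.99329848e-01, -9.16806218e-01,  1.42499611e-03],
       [ 5.80349715e-05, -1.52902470e-03, -9.99998829e-01]]), 'contact_force': array([-0.39560404, -0.23678408,  0.06033935]), 'ft_torque': array([-0.00461296,  0.04846734,  0.02006896]), 'finger_gap': 0.08781055300654282}
scene {'intrinsics': array([[397.54386876,   0.        , 322.88311604],
       [  0.        , 397.54386876, 195.06840182],
       [  0.        ,   0.        ,   1.        ]]), 'origin': array([1.11259368, 0.4017827 , 0.65426135]), 'rotation': array([[-0.49509576, -0.52303187,  0.69377075],
       [ 0.86879562
[... 158 characters left out ...]
  0.        , 415.60526046, 195.98906732],
       [  0.        ,   0.        ,   1.        ]]), 'origin': array([0.25163482, 0.59696964, 0.65914079]), 'rotation': array([[-0.94839515,  0.22389222, -0.22454158],
       [-0.31708768, -0.66644042,  0.67476853],
       [ 0.00143184,  0.71114657,  0.70304232]])}
wrist {'intrinsics': array([[309.70691629,   0.        , 318.35203047],
       [  0.        , 309.70691629, 199.03394073],
       [  0.        ,   0.        ,   1.        ]]), 'origin': array([ 0.32252642, -0.54138934,  0.38392364]), 'rotation': array([[ 0.39903913,  0.87897595,  0.26109204],
       [-0.91693329,  0.38284827,  0.11251911],
       [-0.00105704, -0.28430351,  0.95873375]])}
```

View pics/scene0.png

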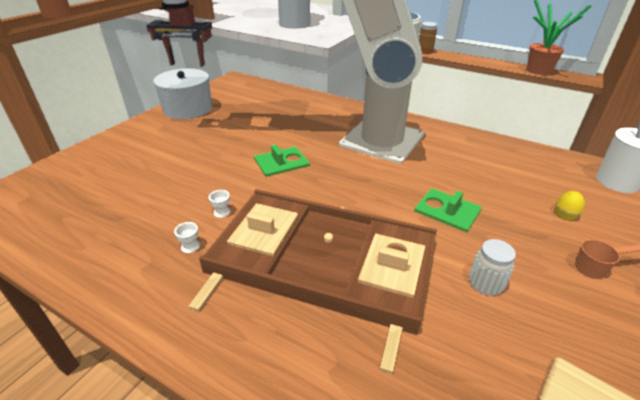

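View pics/side0.png

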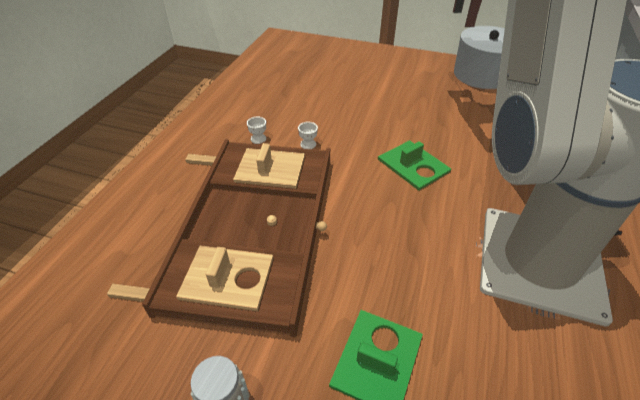

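View pics/wrist0.png

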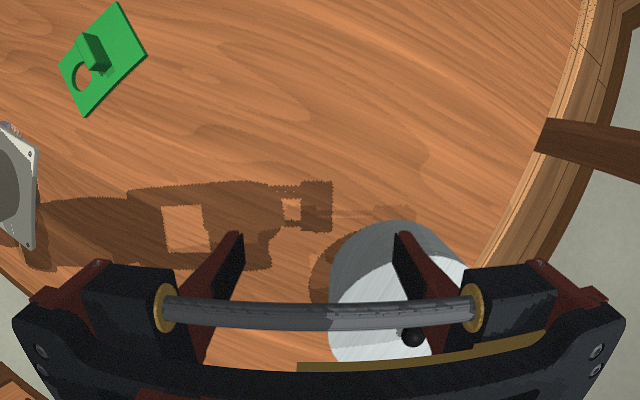

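The scene view shows the pale boards at about (264,229) and (393,263). The side view shows them at (270,167) and (227,277). The one at side (227,277) has a dark round hole at (247,278), on the +y (jar) side; the other is solid. Green look-alikes are at side (414,165) and (378,357). I'll confirm this in enlarged crops.

Run:
```python
import cv2
a=cv2.imread("pics/side0.png")[200:330,140:340]; cv2.imwrite("pics/side0c.png",cv2.resize(a,None,fx=4,fy=4,interpolation=cv2.INTER_CUBIC))
a=cv2.imread("pics/scene0.png")[190:330,250:450]; cv2.imwrite("pics/scene0c.png",cv2.resize(a,None,fx=4,fy=4,interpolation=cv2.INTER_CUBIC))
```

```text
(no output)
```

View pics/side0c.png

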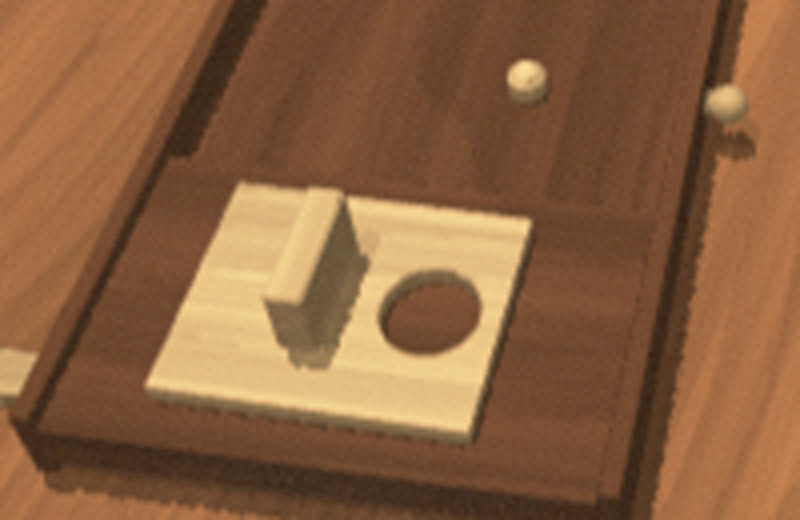

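View pics/scene0c.png

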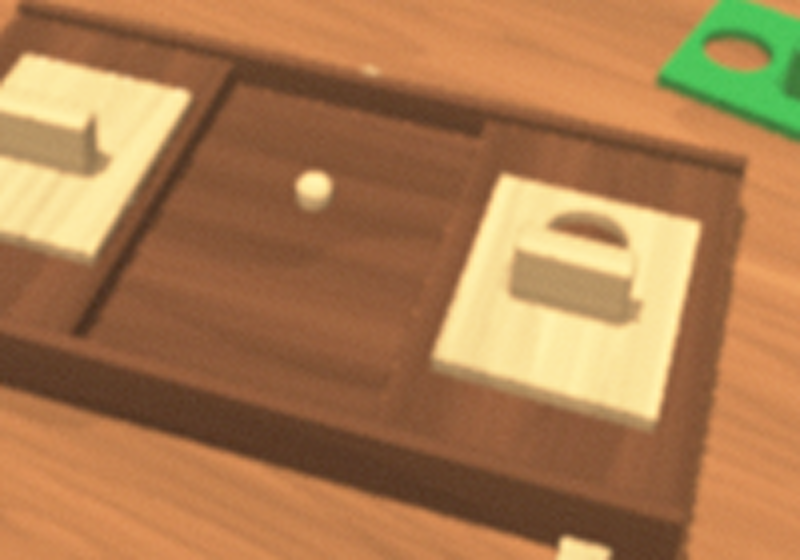

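Confirmed: the holed board is on the +y step. Hole is at crop (430,312), rib top at (305,245) and pin at (527,80) in the side crop; in the scene crop the pin is at (314,190). Next I'll fit the board pose from the corners.

```bash
cat > h.py <<'E'
import numpy as np
from bench import cams
from scipy.optimize import least_squares
P={n:cams.camera_params(n) for n in("scene","side")}
def proj(n,X,p=None):
    p=p or P[n]; c=(np.atleast_2d(X)-p["origin"])@p["rotation"]
    v=np.c_[c[:,0],-c[:,1],-c[:,2]]@p["intrinsics"].T
    return v[:,:2]/v[:,2:]
OFF={"side":(140,200),"scene":(250,190)}
def px(n,l): return (np.array(l,float)+.5)/4-.5+np.array(OFF[n])
# plate centre frame at underside
def board(v):
    c,s=np.cos(v[3]),np.sin(v[3]); R=np.array([[c,-s,0],[s,c,0],[0,0,1]])
    return lambda L:np.array(L)@R.T+v[:3]
E
python3 - <<'E'
from h import *
cor=[[.07,-.055,.01],[-.07,-.055,.01],[-.07,.055,.01],[.07,.055,.01]]
S=px("side",[(240,183),(531,219),(472,431),(148,387)]); C=px("scene",[(433,360),(503,175),(700,224),(656,416)])
f=lambda v:np.r_[(proj("side",board(v)(cor))-S).ravel(),(proj("scene",board(v)(cor))-C).ravel()]
r=least_squares(f,[.55,.1,.03,0]);print("board",r.x,np.degrees(r.x[3]));print(r.fun.reshape(-1,2).round(1))
b=board(r.x);print("grip",b([.012,0,.036]),"hole",b([-.038,0,0]))
print("ribtop side",(proj("side",b([[.003,-.03,.05],[.021,-.03,.05],[.003,.03,.05],[.021,.03,.05],[-.038,0,.01]]))-OFF["side"])*4)
ps,pc=px("side",[(527,80)]),px("scene",[(314,190)])
g=lambda X:np.r_[(proj("side",X)-ps).ravel(),(proj("scene",X)-pc).ravel()]
r=least_squares(g,[.55,0,.03]);print("pin mid",r.x,r.fun)
# tray rim direction via channel edge: step edge line scene crop, z~step
E
```

```text
board [0.54232435 0.2492747  0.03810737 0.17509578] 10.032249435542205
[[-0.1  0. ]
 [ 0.5 -0.1]
 [-0.1  0.1]
 [-0.2  0. ]
 [ 0.1 -0.7]
 [-0.5  0.1]
 [-0.1 -0.2]
 [ 0.3  0.7]]
grip [0.55414087 0.25136513 0.07410737] hole [0.50490538 0.242655   0.03810737]
ribtop side [[346.78418894 186.63241614]
 [306.91311231 181.80092325]
 [301.72079485 301.10451683]
 [259.50639732 295.66145095]
 [430.91578675 308.63380052]]
pin mid [0.52812873 0.08900262 0.02870679] [ 0.07736598 -0.1637231   0.12286812  0.16096008]
```

Emit:
carry_out:
  steps:
    - {"dx":4.06,"dy":-4.22,"dz":-0.5}
    - {"dx":4.06,"dy":-4.22}
    - {"dx":4.06,"dy":-4.22}
    - {"dx":4.06,"dy":-4.22}
    - {"dx":4.06,"dy":-4.22}
  jaw: 1
  force: 20

```text
invalid input at $.steps[0]: expected keys dx, dy, dz, rx, ry, rz
```

Run:
```python
from h import *
from scipy.optimize import least_squares
# tray step edges backprojected to z=.038
def bp(n,u,z):
    f=lambda X:(proj(n,[X[0],X[1],z])-px(n,[u])).ravel()
    return least_squares(f,[.5,.1]).x
for n,a,b in(("scene",(230,70),(80,330)),("scene",(487,128),(390,385)),("side",(185,157),(650,218))):
    A,B=bp(n,a,.038),bp(n,b,.038);d=B-A;print(A,B,np.degrees(np.arctan2(d[1],d[0])))
```

```text
[ 0.46902472 -0.00345283] [0.68671546 0.04037316] 11.382761522689044
[0.43896583 0.15552191] [0.63928655 0.19313459] 10.634175470651181
[0.66007321 0.19517197] [0.43533431 0.15831867] -170.6873649062458
```

Emit:
carry_out:
  steps:
    - {"dx":4.06,"dy":-4.22,"dz":-0.5,"rx":0,"ry":0,"rz":0}
    - {"dx":4.06,"dy":-4.22,"dz":0,"rx":0,"ry":0,"rz":0}
    - {"dx":4.06,"dy":-4.22,"dz":0,"rx":0,"ry":0,"rz":0}
    - {"dx":4.06,"dy":-4.22,"dz":0,"rx":0,"ry":0,"rz":0}
    - {"dx":4.06,"dy":-4.22,"dz":0,"rx":0,"ry":0,"rz":0}
  jaw: 1
  force: 20

```text
t: 0.78
ee_pos: [0.3517, -0.2967, 0.2417]
orientation: [[0.917, 0.399, 0.0], [0.399, -0.917, -0.0], [0.0, 0.0, -1.0]]
contact_force: [1.7, -0.5, -0.3]
finger_gap: 0.0881
```

Emit:
carry_out:
  steps:
    - {"dx":4.06,"dy":-4.22,"dz":0,"rx":0,"ry":0,"rz":0}
    - {"dx":4.06,"dy":-4.22,"dz":0,"rx":0,"ry":0,"rz":0}
    - {"dx":4.06,"dy":-4.22,"dz":0,"rx":0,"ry":0,"rz":0}
    - {"dx":4.06,"dy":-4.22,"dz":0,"rx":0,"ry":0,"rz":0}
    - {"dx":4.06,"dy":-4.22,"dz":0,"rx":0,"ry":0,"rz":0}

```text
t: 1.4
ee_pos: [0.4537, -0.022, 0.2418]
orientation: [[0.917, 0.399, 0.0], [0.399, -0.917, -0.0], [0.0, 0.0, -1.0]]
contact_force: [1.0, -0.3, 0.4]
finger_gap: 0.0878
```

Emit:
carry_out:
  steps:
    - {"dx":4.06,"dy":-4.22,"dz":0,"rx":0,"ry":0,"rz":0}
    - {"dx":4.06,"dy":-4.22,"dz":0,"rx":0,"ry":0,"rz":0}
    - {"dx":4.06,"dy":-4.22,"dz":0,"rx":0,"ry":0,"rz":0}
    - {"dx":4.06,"dy":-4.22,"dz":0,"rx":0,"ry":0,"rz":0}
    - {"dx":4.06,"dy":-4.22,"dz":0,"rx":0,"ry":0,"rz":0}

```text
t: 2.02
ee_pos: [0.5554, 0.2525, 0.2414]
orientation: [[0.917, 0.4, -0.0], [0.4, -0.917, -0.0], [-0.0, 0.0, -1.0]]
contact_force: [1.1, -0.2, 0.6]
finger_gap: 0.0875
```

Emit:
carry_out:
  steps:
    - {"dx":0,"dy":0,"dz":0,"rx":0,"ry":0,"rz":-0.167}
    - {"dx":0,"dy":0,"dz":0,"rx":0,"ry":0,"rz":-0.167}
    - {"dx":0,"dy":0,"dz":0,"rx":0,"ry":0,"rz":-0.167}
    - {"dx":0,"dy":0,"dz":0,"rx":0,"ry":0,"rz":-0.167}
    - {"dx":0,"dy":0,"dz":0,"rx":0,"ry":0,"rz":-0.167}

```text
t: 2.65
ee_pos: [0.5549, 0.2505, 0.2413]
orientation: [[0.314, 0.949, -0.001], [0.949, -0.314, -0.0], [-0.0, -0.001, -1.0]]
contact_force: [-0.3, 0.0, 0.1]
finger_gap: 0.0879
```

Emit:
carry_out:
  steps:
    - {"dx":0,"dy":0,"dz":0,"rx":0,"ry":0,"rz":-0.167}
    - {"dx":0,"dy":0,"dz":0,"rx":0,"ry":0,"rz":-0.167}
    - {"dx":0,"dy":0,"dz":0,"rx":0,"ry":0,"rz":-0.167}

```text
t: 3.02
ee_pos: [0.555, 0.2505, 0.2414]
orientation: [[-0.181, 0.984, -0.001], [0.984, 0.181, -0.0], [-0.0, -0.001, -1.0]]
contact_force: [-0.0, 1.1, 0.0]
finger_gap: 0.0879
```

Emit:
carry_out:
  steps:
    - {"dx":0,"dy":0,"dz":4.5,"rx":0,"ry":0,"rz":0}
    - {"dx":0,"dy":0,"dz":4.5,"rx":0,"ry":0,"rz":0}
    - {"dx":0,"dy":0,"dz":0,"rx":0,"ry":0,"rz":0}

```text
t: 3.4
ee_pos: [0.5527, 0.2495, 0.1484]
orientation: [[-0.175, 0.985, -0.007], [0.985, 0.175, -0.003], [-0.002, -0.007, -1.0]]
contact_force: [-0.5, 0.2, 0.8]
finger_gap: 0.088
```

Run:
```python
from h import *
import cv2
b=board([0.54232435,0.2492747,0.03810737,0.17509578])
p=cams.camera_params("wrist");im=cams.snapshot("wrist")[:,:,::-1].copy()
def fish(X):
    c=(np.atleast_2d(X)-p["origin"])@p["rotation"];v=np.c_[c[:,0],-c[:,1],-c[:,2]]
    K=p["intrinsics"];rr=np.hypot(v[:,0],v[:,1]);th=np.arctan2(rr,v[:,2]);return np.c_[K[0,2]+K[0,0]*th*v[:,0]/rr,K[1,2]+K[1,1]*th*v[:,1]/rr]
pts=b([[.003,-.03,.05],[.021,-.03,.05],[.003,.03,.05],[.021,.03,.05],[-.07,-.055,.01],[-.07,.055,.01],[.07,-.055,.01],[.07,.055,.01],[-.038,.0,.01]])
for q in np.r_[fish(pts),fish([.528,.089,.036])]: cv2.circle(im,tuple(int(round(a)) for a in q),2,(255,0,255),-1)
cv2.imwrite("pics/w1.png",im)
```

```text
(no output)
```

View pics/w1.png

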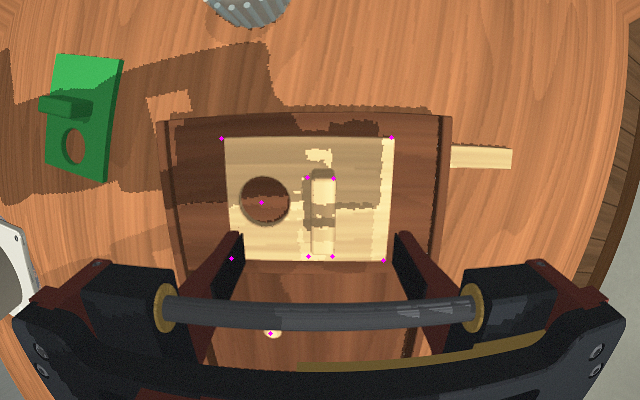

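The wrist view has the rib at (322,215), between the open fingers. The predicted points match within about 3 px, and the pin at (272,334) shows the same offset. Descending and gripping.

Emit:
carry_out:
  steps:
    - {"dx":0.15,"dy":0.15,"dz":3.5,"rx":0,"ry":0,"rz":0}
    - {"dx":0,"dy":0,"dz":3.0,"rx":0,"ry":0,"rz":0}
    - {"dx":0,"dy":0,"dz":1.3,"rx":0,"ry":0,"rz":0}
    - {"dx":0,"dy":0,"dz":0,"rx":0,"ry":0,"rz":0}

```text
t: 3.95
ee_pos: [0.5569, 0.2525, 0.0744]
orientation: [[-0.175, 0.985, 0.0], [0.985, 0.175, 0.0], [0.0, 0.001, -1.0]]
contact_force: [-0.1, -0.7, 1.5]
finger_gap: 0.0876
```

Emit:
carry_out:
  steps:
    - {"dx":0,"dy":0,"dz":0,"rx":0,"ry":0,"rz":0}
    - {"dx":0,"dy":0,"dz":0,"rx":0,"ry":0,"rz":0}
    - {"dx":0,"dy":0,"dz":0,"rx":0,"ry":0,"rz":0}
    - {"dx":0,"dy":0,"dz":0,"rx":0,"ry":0,"rz":0}
    - {"dx":0,"dy":0,"dz":0,"rx":0,"ry":0,"rz":0}
  jaw: -1
  force: 25

```text
t: 4.58
ee_pos: [0.5564, 0.2523, 0.0737]
orientation: [[-0.175, 0.985, -0.0], [0.985, 0.175, -0.0], [-0.0, -0.0, -1.0]]
contact_force: [0.2, 0.4, -0.7]
finger_gap: 0.0415
```

Emit:
carry_out:
  steps:
    - {"dx":0,"dy":0,"dz":0,"rx":0,"ry":0,"rz":0}
    - {"dx":0,"dy":0,"dz":0,"rx":0,"ry":0,"rz":0}
    - {"dx":0,"dy":0,"dz":0,"rx":0,"ry":0,"rz":0}
    - {"dx":0,"dy":0,"dz":0,"rx":0,"ry":0,"rz":0}
    - {"dx":0,"dy":0,"dz":0,"rx":0,"ry":0,"rz":0}

```text
t: 5.2
ee_pos: [0.5561, 0.2522, 0.0736]
orientation: [[-0.175, 0.985, -0.001], [0.985, 0.175, -0.0], [-0.0, -0.001, -1.0]]
contact_force: [-1.4, 0.4, -0.1]
finger_gap: 0.0178
```

Emit:
carry_out:
  steps:
    - {"dx":0,"dy":0,"dz":-0.8,"rx":0,"ry":0,"rz":0}
    - {"dx":0,"dy":0,"dz":-0.7,"rx":0,"ry":0,"rz":0}
    - {"dx":-1.0,"dy":0,"dz":0,"rx":0,"ry":0,"rz":0}
    - {"dx":-2.0,"dy":-0.1,"dz":0,"rx":0,"ry":0,"rz":0}
    - {"dx":-2.0,"dy":-0.1,"dz":0,"rx":0,"ry":0,"rz":0}

```text
t: 5.82
ee_pos: [0.5631, 0.2009, 0.0885]
orientation: [[-0.175, 0.985, -0.0], [0.985, 0.175, -0.0], [-0.0, -0.001, -1.0]]
contact_force: [0.1, -0.2, -1.7]
finger_gap: 0.0178
```

Emit:
carry_out:
  steps:
    - {"dx":-2.5,"dy":-0.1,"dz":0,"rx":0,"ry":0,"rz":0}
    - {"dx":-2.5,"dy":-0.1,"dz":0,"rx":0,"ry":0,"rz":0}
    - {"dx":-2.5,"dy":-0.1,"dz":0,"rx":0,"ry":0,"rz":0}
    - {"dx":-2.0,"dy":0,"dz":0,"rx":0,"ry":0,"rz":0}
    - {"dx":-1.0,"dy":0,"dz":0,"rx":0,"ry":0,"rz":0}

```text
t: 6.45
ee_pos: [0.5787, 0.0971, 0.0886]
orientation: [[-0.173, 0.985, -0.0], [0.985, 0.173, 0.0], [0.0, -0.0, -1.0]]
contact_force: [-0.4, 0.2, -1.6]
finger_gap: 0.018
```

Emit:
carry_out:
  steps:
    - {"dx":0,"dy":0,"dz":0,"rx":0,"ry":0,"rz":0}
    - {"dx":0,"dy":0,"dz":0,"rx":0,"ry":0,"rz":0}

```text
t: 6.7
ee_pos: [0.5785, 0.0993, 0.0886]
orientation: [[-0.175, 0.984, -0.0], [0.984, 0.175, 0.0], [0.0, -0.0, -1.0]]
contact_force: [0.3, 0.1, -1.0]
finger_gap: 0.0181
```

Run:
```python
from h import *
import cv2
for n,o in(("side",(140,140)),("scene",(230,170))):
    im=cams.snapshot(n)[:,:,::-1]
    cv2.imwrite(f"pics/{n}2.png",cv2.resize(im[o[1]:o[1]+140,o[0]:o[0]+200],None,fx=4,fy=4,interpolation=cv2.INTER_CUBIC))
cv2.imwrite("pics/w2.png",cams.snapshot("wrist")[:,:,::-1])
```

```text
(no output)
```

View pics/side2.png

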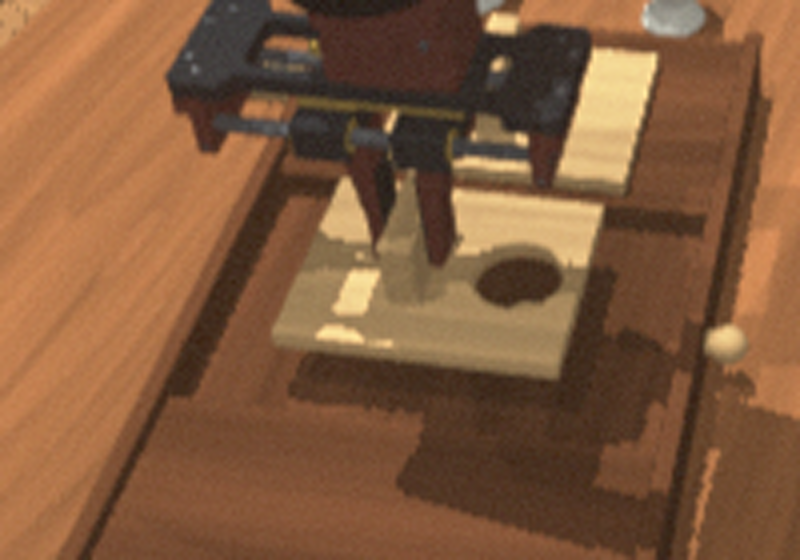

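View pics/scene2.png

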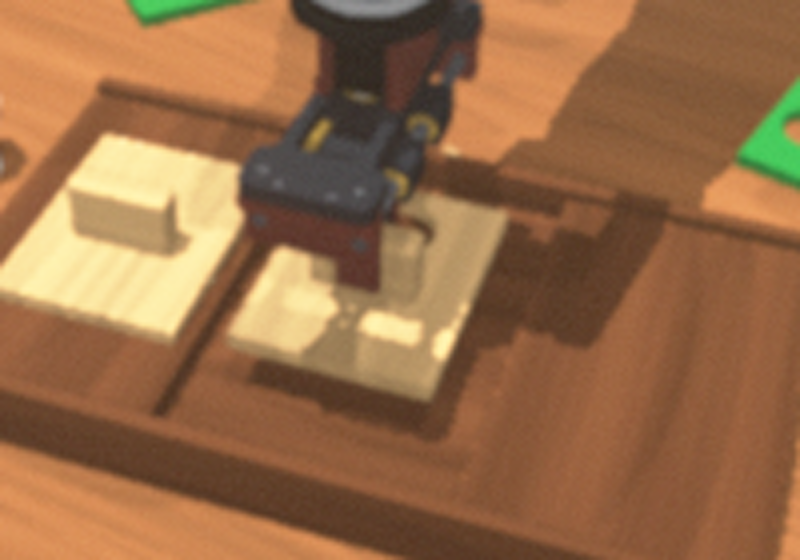

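View pics/w2.png

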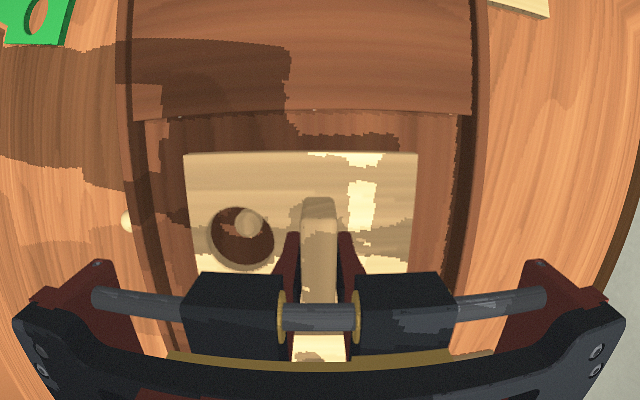

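Run:
```python
from h import *
OFF["side"]=(140,140);OFF["scene"]=(230,170)
L1=[[-.07,-.055,.01],[-.07,.055,.01],[.07,.055,.01]];S=px("side",[(605,206),(562,364),(274,333)])
L2=[[-.07,.055,.01],[.07,.055,.01],[.07,-.055,.01]];C=px("scene",[(507,211),(432,386),(230,339)])
f=lambda v:np.r_[(proj("side",board(v)(L1))-S).ravel(),(proj("scene",board(v)(L2))-C).ravel()]
r=least_squares(f,[.55,.1,.05,.17]);print(r.x,r.fun.reshape(-1,2).round(1));h=board(r.x)([-.038,0,0]);print(h,"err to pin",h[:2]-[.5281,.0890])
p=cams.camera_params("wrist")
def ray(u):
    K=p["intrinsics"];d=(np.array(u)-K[:2,2])/K[0,0];th=np.hypot(*d);e=d/th*np.sin(th);return p["rotation"]@np.array([e[0],-e[1],-np.cos(th)])
for u,z in(((242,237),.063),((249,218),.034)):
    d=ray(u);print(p["origin"]+d*(z-p["origin"][2])/d[2])
```

```text
[0.56565711 0.09658284 0.0525368  0.18982031] [[-0.  -0.6]
 [-0.   0.1]
 [ 0.1  0.4]
 [-0.1  0.4]
 [ 0.4  0.6]
 [-0.3 -0.9]]
[0.52833966 0.08941291 0.0525368 ] err to pin [0.00023966 0.00041291]
[0.53258083 0.09322341 0.063     ]
[0.53075804 0.09497514 0.034     ]
```

The fits put the hole within 0.5 mm of the pin (side and scene cameras) and within about 2.5 mm (wrist). The wrist view shows the pin tip at (249,222), inside the hole at (242,238). Lowering and releasing.

Emit:
carry_out:
  steps:
    - {"dx":0,"dy":0,"dz":0.9,"rx":0,"ry":0,"rz":0}
    - {"dx":0,"dy":0,"dz":0.9,"rx":0,"ry":0,"rz":0}
    - {"dx":0,"dy":0,"dz":0.8,"rx":0,"ry":0,"rz":0}
    - {"dx":0,"dy":0,"dz":0,"rx":0,"ry":0,"rz":0}
    - {"dx":0,"dy":0,"dz":0,"rx":0,"ry":0,"rz":0}

```text
t: 7.48
ee_pos: [0.5786, 0.0988, 0.0626]
orientation: [[-0.175, 0.985, -0.0], [0.985, 0.175, -0.0], [0.0, -0.0, -1.0]]
contact_force: [-0.2, -0.3, -1.5]
finger_gap: 0.018
```

Emit:
carry_out:
  steps:
    - {"dx":0,"dy":0,"dz":0.3,"rx":0,"ry":0,"rz":0}
    - {"dx":0,"dy":0,"dz":0,"rx":0,"ry":0,"rz":0}

```text
t: 7.72
ee_pos: [0.5785, 0.0988, 0.0596]
orientation: [[-0.175, 0.985, -0.0], [0.985, 0.175, 0.0], [0.0, -0.0, -1.0]]
contact_force: [0.3, -0.3, -1.7]
finger_gap: 0.0178
```

Emit:
carry_out:
  steps:
    - {"dx":0,"dy":0,"dz":0,"rx":0,"ry":0,"rz":0}
    - {"dx":0,"dy":0,"dz":0,"rx":0,"ry":0,"rz":0}
    - {"dx":0,"dy":0,"dz":0,"rx":0,"ry":0,"rz":0}
    - {"dx":0,"dy":0,"dz":0,"rx":0,"ry":0,"rz":0}
    - {"dx":0,"dy":0,"dz":0,"rx":0,"ry":0,"rz":0}
  jaw: 0.3

```text
t: 8.35
ee_pos: [0.5786, 0.0988, 0.0597]
orientation: [[-0.175, 0.985, 0.0], [0.985, 0.175, 0.0], [0.0, 0.0, -1.0]]
contact_force: [0.7, -0.6, 0.1]
finger_gap: 0.0572
```

Emit:
carry_out:
  steps:
    - {"dx":0,"dy":0,"dz":0,"rx":0,"ry":0,"rz":0}
    - {"dx":0,"dy":0,"dz":0,"rx":0,"ry":0,"rz":0}
    - {"dx":0,"dy":0,"dz":0,"rx":0,"ry":0,"rz":0}

```text
t: 8.72
ee_pos: [0.5786, 0.0988, 0.0597]
orientation: [[-0.175, 0.985, 0.0], [0.985, 0.175, 0.0], [0.0, 0.0, -1.0]]
contact_force: [-0.3, 0.2, -0.7]
finger_gap: 0.0573
```

Released. Retreating upward.

Emit:
carry_out:
  steps:
    - {"dx":0,"dy":0,"dz":-1.5,"rx":0,"ry":0,"rz":0}
    - {"dx":0,"dy":0,"dz":-3,"rx":0,"ry":0,"rz":0}
    - {"dx":0,"dy":0,"dz":-5,"rx":0,"ry":0,"rz":0}
    - {"dx":0,"dy":0,"dz":-5,"rx":0,"ry":0,"rz":0}
    - {"dx":0,"dy":0,"dz":-5,"rx":0,"ry":0,"rz":0}

```text
t: 9.35
ee_pos: [0.5784, 0.0988, 0.2575]
orientation: [[-0.175, 0.985, 0.001], [0.985, 0.175, 0.0], [-0.0, 0.001, -1.0]]
contact_force: [0.2, -0.4, -0.5]
finger_gap: 0.057
```

Emit:
carry_out:
  steps:
    - {"dx":0,"dy":0,"dz":-3,"rx":0,"ry":0,"rz":0}
    - {"dx":0,"dy":0,"dz":0,"rx":0,"ry":0,"rz":0}

```text
t: 9.6
ee_pos: [0.5799, 0.099, 0.2884]
orientation: [[-0.175, 0.985, 0.006], [0.985, 0.175, 0.001], [-0.0, 0.006, -1.0]]
contact_force: [0.0, 0.2, -0.4]
finger_gap: 0.0574
```

Run:
```python
from h import *
import cv2
for n,o in(("side",(140,140)),("scene",(230,170))):
    im=cams.snapshot(n)[:,:,::-1]
    cv2.imwrite(f"pics/{n}3.png",cv2.resize(im[o[1]:o[1]+140,o[0]:o[0]+200],None,fx=4,fy=4,interpolation=cv2.INTER_CUBIC))
```

```text
(no output)
```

View pics/side3.png

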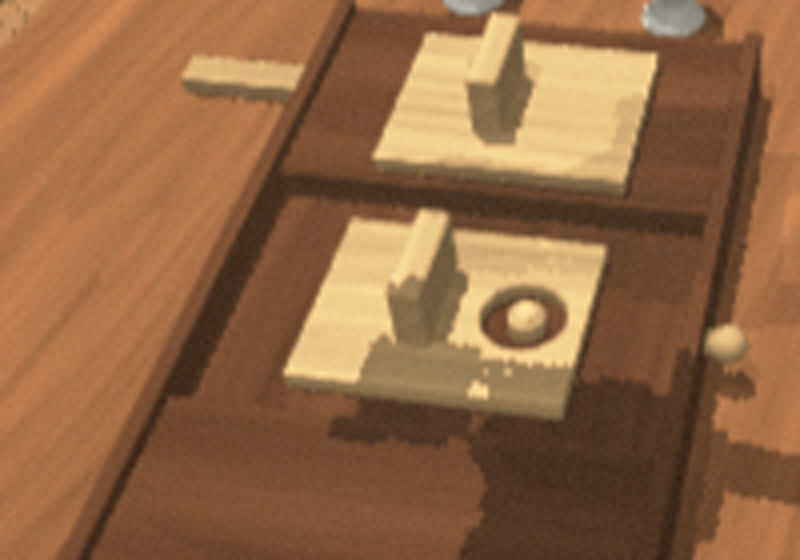

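View pics/scene3.png

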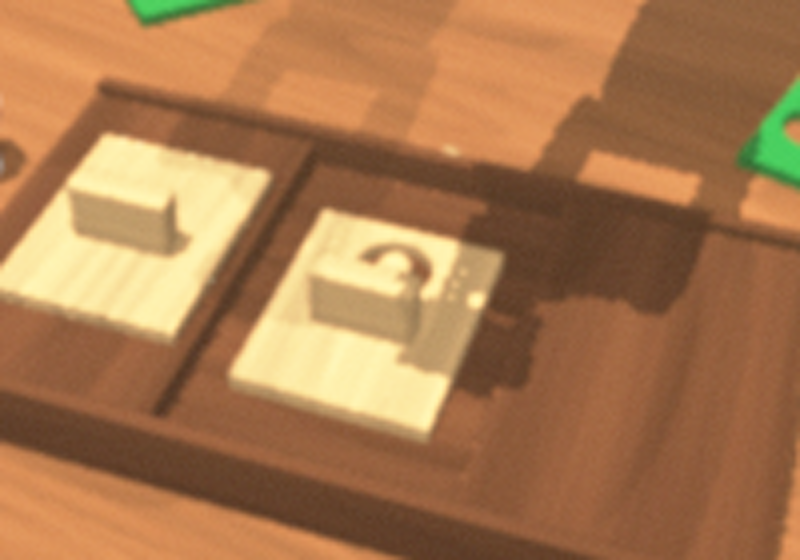

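The side view shows the board flat in the channel, with the pin at (527,320) near the middle of the hole at (523,317). The solid board is where it was. One quick numeric check, then I'll hand in.

Run:
```python
from h import *
OFF["side"]=(140,140);OFF["scene"]=(230,170)
L1=[[.07,-.055,.01],[-.07,-.055,.01],[-.07,.055,.01],[.07,.055,.01]];S=px("side",[(352,217),(606,246),(565,409),(286,378)])
C=px("scene",[(232,376),(320,209),(503,254),(430,433)])
f=lambda v:np.r_[(proj("side",board(v)(L1))-S).ravel(),(proj("scene",board(v)(L1))-C).ravel()]
r=least_squares(f,[.55,.1,.05,.17]);h=board(r.x)([-.038,0,0]);print(h,h[:2]-[.5281,.0890],abs(r.fun).max())
from bench import workorder
print(workorder.finish_job())
```

```text
[0.52880918 0.08933543 0.02140932] [0.00070918 0.00033543] 0.8753549652692811
the job is handed in; nothing more can be done
None
```

The holed board now lies on the channel floor with the pin in its hole, and the job is handed in. It finished at about 9.7 s, against the 32 s limit. No verdict was reported.

- **What I did:** I gripped the rib of the holed board, which was on the +y step, and lifted it 15 mm. I slid it about 155 mm across, lowered it until it was just above the floor, opened the jaws and retreated upward.
- **Hole position:** a fit to the plate corners in the side and scene images puts the hole centre about 0.8 mm from the pin in plan. The limit is 16 mm.
- **Height and tilt:** the plate's underside is at z ≈ 0.021 m, about 15 mm below the pin's top at ≈ 0.036 m. That pin-top figure comes from adding half the pin's height to its measured middle. The fit assumes a level plate, so tilt was not measured separately. All corners matched within 0.9 px, and the board looks flat in both pictures.
- **Solid board:** it looks unmoved by eye in both pictures; I did not measure its position.
- **Robot:** it is clear of everything, with the TCP at z ≈ 0.29 m.
- **Disagreement:** before the drop, the wrist camera put the hole about 2.5 mm from the pin, while the side and scene cameras said 0.5 mm. I put this down to calibration error, as both are well inside the limit.

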